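Sort the laser-marked parts into their packing trays

TASK

The five marked parts on the perforated plate are mixed up: sort them into the packing trays, the two flanged hubs into the tray with the round patches, the two housings into the tray with the rectangular patches and the stepped jaw into the tray with the one long patch. Each part goes into a bay of its own and must end flat on the bay's floor, the same way up as it is now, and let go. Set the parts down rather than dropping them, and leave the chuck key and the jar where they are.

Things in the scene. Friction and masses are not known exactly. Their poses are not given: they have to be found in the camera images.
- flange_1: Plain aluminium flanged hub, hub up: disc 58 mm diameter, 8 mm thick, with a round hub 30 mm in diameter rising from its middle to 42 mm total height (dark bore in its top). Origin: centre of the underside, z up. Yaw of no matter. Starts on the fixture plate, top 12 mm above the bench. About 130 g.
- flange_2: Plain aluminium flanged hub, hub up: disc 58 mm diameter, 8 mm thick, with a round hub 30 mm in diameter rising from its middle to 42 mm total height (dark bore in its top). Origin: centre of the underside, z up. Yaw of no matter. Starts on the fixture plate, top 12 mm above the bench. About 130 g. Same as flange_1, interchangeable.
- housing_1: Plain aluminium sensor housing: rectangular block 60 mm long (its x), 34 mm wide (its y), 36 mm high. Origin: centre of the underside, z up. Either way round will do. Starts on the fixture plate, top 12 mm above the bench. About 120 g.
- housing_2: Plain aluminium sensor housing: rectangular block 60 mm long (its x), 34 mm wide (its y), 36 mm high. Origin: centre of the underside, z up. Either way round will do. Starts on the fixture plate, top 12 mm above the bench. About 120 g. Same as housing_1, interchangeable.
- jaw: Plain steel stepped chuck jaw, 84 mm long (its x), 22 mm wide (its y): steps 40 mm high from x = -42 to -8 mm, 27 mm high to x = +17, 14 mm high to x = +42. Origin: middle of length and width, on the underside, z up; centre of mass near x = -8 mm. Either way round will do. Starts on the fixture plate, top 12 mm above the bench. About 380 g.
- tray_round: Low tray for the two flanged hubs: two bays with a round grey patch 62 mm across on each floor. Outside 86 (x) by 164 mm (y); bays 78 (x) by 76 mm (y) inside, centred at y = -40 and +40 mm, a wall between. White plastic, fixed; floor 4 mm thick, walls 4 mm thick, their tops 11 mm above the bench. Origin: centre of the underside, at bench height, z up.
- tray_rect: Low tray for the two housings, their length along its y: two bays with a rectangular grey patch 38 (x) by 64 mm (y) on each floor. Outside 62 (x) by 168 mm (y); bays 54 (x) by 78 mm (y) inside, centred at y = -41 and +41 mm, a wall between. White plastic, fixed; floor 4 mm thick, walls 4 mm thick, their tops 11 mm above the bench. Origin: centre of the underside, at bench height, z up.
- tray_long: Low tray for the stepped jaw, its length along the tray's y: one bay with a long narrow grey patch 26 (x) by 88 mm (y) on its floor. Outside 60 (x) by 116 mm (y); bay 52 (x) by 108 mm (y) inside, centred on the origin. White plastic, fixed; floor 4 mm thick, walls 4 mm thick, their tops 11 mm above the bench. Origin: centre of the underside, at bench height, z up.
- chuck_key: Bystander: dark steel T-shaped chuck key lying on the bench; bar 12 mm thick, shaft about 100 mm along its x, crossbar 82 mm along its y at x = +45 mm. Origin about the middle of the shaft, at bench height. Leave it where it is.
- jar: Bystander: small closed jar with a black cap standing on the bench, 44 mm in diameter, 70 mm high. Origin: centre of the underside. Leave it where it is.
Not all that is in view belongs to the job. What is shaped like the flange_2 but blue, green or yellow is not meant.

How it is judged:
At the end, for the whole second after the job is handed in: Hubs in tray_round, housings in tray_rect, jaw in tray_long, one to a bay: flat on the floor (underside 1 to 6.5 mm above the bench, upright within 0.06 rad), at rest (under 10 mm/s). Chuck key and jar within 30 mm of their starts, jar upright within 0.2 rad (x of flange_1 in the frame of tray_round between -0.013 and 0.013 m and y of flange_1 in the frame of tray_round between -0.054 and 0.054 m and z of flange_1 in the frame of tray_round between 0.001 and 0.0065 m and angle between each of flange_1, flange_2, housing_1, housing_2, jaw's own z axis and vertical below 0.06 rad and linear speed of each of flange_1, flange_2, housing_1, housing_2, jaw below 0.01 m/s and x of flange_2 in the frame of tray_round between -0.013 and 0.013 m and y of flange_2 in the frame of tray_round between -0.054 and 0.054 m and z of flange_2 in the frame of tray_round between 0.001 and 0.0065 m and x of housing_1 in the frame of tray_rect between -0.014 and 0.014 m and y of housing_1 in the frame of tray_rect between -0.058 and 0.058 m and z of housing_1 in the frame of tray_rect between 0.001 and 0.0065 m and x of housing_2 in the frame of tray_rect between -0.014 and 0.014 m and y of housing_2 in the frame of tray_rect between -0.058 and 0.058 m and z of housing_2 in the frame of tray_rect between 0.001 and 0.0065 m and x of jaw in the frame of tray_long between -0.02 and 0.02 m and y of jaw in the frame of tray_long between -0.02 and 0.02 m and z of jaw in the frame of tray_long between 0.001 and 0.0065 m and distance of each of chuck_key, jar from where it was at the start of the episode below 0.03 m and angle between jar's own z axis and vertical below 0.2 rad); the robot touches nothing.
It fails at once if a part dropped: falling free faster than 0.9 m/s (a drop of about 4 cm) ((linear speed of flange_1 above 0.9 m/s and contact force between the fingers and flange_1 below 0.1 N) or (linear speed of flange_2 above 0.9 m/s and contact force between the fingers and flange_2 below 0.1 N) or (linear speed of housing_1 above 0.9 m/s and contact force between the fingers and housing_1 below 0.1 N) or (linear speed of housing_2 above 0.9 m/s and contact force between the fingers and housing_2 below 0.1 N) or (linear speed of jaw above 0.9 m/s and contact force between the fingers and jaw below 0.1 N)).
It fails at once if chuck key or jar pushed more than 30 mm from its place (distance of any of chuck_key, jar from where it was at the start of the episode above 0.03 m).
It also fails if it takes over 112 s, if anything falls off the work surface, if the arm or the gripper's body presses on something with over 40 N, if the wrist force passes 120 N, or if a joint passes its speed limit or range.

ROBOT

A 6-joint arm with a two-finger parallel gripper is mounted at the origin on the work surface. World frame = base frame: x ahead of the robot, y to its left, z up, the work surface at z = 0. Lengths are in m, angles in rad, forces in N, time in s.
With the tool pointing down it reaches from about 0.375 to 0.925 m from the base axis. Payload 5.7 kg.
Tool frame: the origin (TCP) lies midway between the tips of the shut fingers; the grasp point (between the pads) lies 19 mm behind it; z points along the fingers, y is the line along which they close (so a half turn about z gives the same grasp; the last joint's range is limited). The gripper opens to 88 mm and grips with 3 to 60 N. Pads are 20 mm wide; open, the fingers measure 115 mm over their backs; the gripper's body (75 mm by 178 mm) begins 61 mm behind the grasp point.
Start: joints at [-1.237, 0.359, 1.51, -0, 1.272, -0.115], TCP at [0.26, -0.541, 0.223] pointing down, gripper open.
Joint ranges: [-2.97, 2.97], [-1.01, 2.36], [0.21, 2.38], [-0.96, 4.11], [0.2, 2.71], [-2.98, 2.98]. Speed limits (rad/s): [2.39, 2.39, 3.14, 3.14, 3.14, 3.14].

INTERFACE

Orientations are given as a unit quaternion [x, y, z, w].
In Python, from bench import move_ptp, servo_line, goto_joints, move_gripper, sleep, inverse_kinematics, capture, PlanningError, close_job, spot_in, silhouettes, current_clock, current_joint_pos, current_qvel, current_joint_torque, current_position, current_orientation, current_force, current_torque, current_finger_gap, current_grip_force gives the robot as it stands. Calls block until the motion is done:
- move_ptp(position, orientation): joint-space move of the TCP to a pose.
- servo_line(position, orientation=None, rate=0.15, contact_N=None): straight line of the TCP; orientation=None keeps the orientation; rate is the mean speed in m/s. With contact_N (N) it stops when the force on the tool has changed by that much, and returns True; else False.
- goto_joints(angles): joint-space move.
- move_gripper(opening): finger opening in m; the grip force is fixed at half the most; returns when the fingers have stopped.
- sleep(seconds).
- inverse_kinematics(position, orientation): joint angles nearest the present ones, or None.
- capture(name): name is "scene" or "top" or "wrist"; returns a dict with "image" (420x560x3 uint8, blue, green, red), "range_z" (420x560 float32, m along the optical axis (not along the pixel's ray), 0 where there is no reading), "intrinsics" (3x3 intrinsics, pixels), "R" (3x3) and "t" (3): a world point X has camera coordinates R X + t. Camera axes: x right, y down, z forward; pixel columns grow to the right and rows downward; lengths in m; the calibration is good to about 2 mm. A picture is of the moment at which its call begins.
A pose or a line that the arm cannot do raises PlanningError and nothing moves.
- close_job(): hands the job in; it is judged then, once.
Trained networks look in the newest picture that a camera, given by its name, has taken for a name from the list of things; names that differ only in an ending like _2 or _b are one class to them, and where a whole thing is asked for, a point or a joint stands for the part that bears it (a point fixed in the world has none). Each returns a list of dicts, best first, with "conf" (0 to 1); they miss things now and then, are a little off and sometimes report something else, mostly with a low value. They report only what shows in the picture. A call takes as long as a camera call. They do not tell look-alikes from the thing itself.
- spot_in(camera, query): "xy" ([column, row] in pixels, amid what is visible of it).
- silhouettes(camera, query): "region" (420x560 bool, what is visible of it) and "xy" ([column, row] in pixels, amid what is visible of it).
Readings, each from a call of its own:
- current_clock(): time.
- current_joint_pos(): joint angles.
- current_qvel(): joint speeds.
- current_joint_torque(): joint torques, N m.
- current_position(): TCP position.
- current_orientation(): TCP orientation.
- current_force(): force on the tool from outside, world axes, zero at the start.
- current_torque(): the same for the moment, N m.
- current_finger_gap(): finger opening in m.
- current_grip_force(): force on a finger pad.
Only numpy, scipy, OpenCV 4.12 (cv2) and the standard library are available. Lean on these libraries where they do the work, as an engineer would, in place of code of your own. Each camera call takes 0.05 s, during which the arm holds its last target. There are 200 camera calls.

## Working session

There is one attempt and no reset: what is moved stays moved. The work goes in short steps, each a Python script; the robot and the scene stay as the last script left them, time stands still between calls to the robot, and variables do not carry over. Pictures are saved under pics/ and viewed, at most 14 in all, crops included, and the job is handed in when it is done.

```bash
ls; mkdir -p pics; python3 - <<'E'
from bench import *
import cv2,numpy as np
for n in ("top","scene"):
    c=capture(n); cv2.imwrite(f"pics/{n}0.png",c["image"])
    np.savez(f"{n}0.npz",**c)
    print(n,c["intrinsics"],c["R"],c["t"])
print(current_orientation(),current_clock())
E
```

```text
pics
top [[516.01842347   0.         280.09379685]
 [  0.         516.01842347 210.46592662]
 [  0.           0.           1.        ]] [[-0.01566596 -0.99986695  0.00454503]
 [-0.99615548  0.01521565 -0.08627136]
 [ 0.08619073 -0.00587908 -0.99626131]] [0.00271679 0.48287439 1.07795343]
scene [[396.24162643   0.         271.71805295]
 [  0.         396.24162643 218.01674368]
 [  0.           0.           1.        ]] [[ 0.21987191  0.97548015 -0.00973792]
 [ 0.8476717  -0.19598546 -0.49299329]
 [-0.48281365  0.10014082 -0.86997862]] [-0.11517062 -0.40717017  1.02318991]
[ 9.74931253e-01  2.22504785e-01 -8.62738778e-05 -8.15490500e-04] 0.1
```

View pics/top0.png

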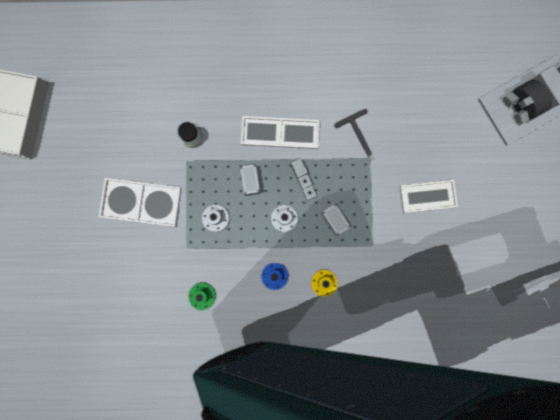

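View pics/scene0.png

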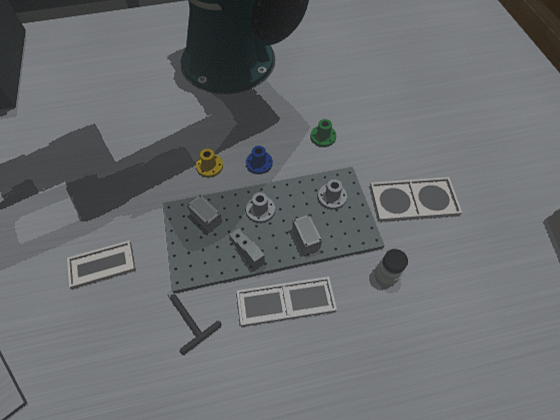

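Top view: the trays are round (140,202), rect (280,132) and long (428,195). The grey hubs are at (215,217) and (284,217), the housings at (251,180) and (336,220), and the jaw at (304,179). The blue (275,276), green (202,296) and yellow (324,283) hubs are decoys, since the ones meant are plain aluminium on the plate. The key is at (358,130) and the jar at (190,132).

```bash
cat > h.py <<'E'
import numpy as np, cv2
def world(c):
    z=c["range_z"].astype(float); K=c["intrinsics"]
    v,u=np.mgrid[:420,:560]
    P=np.stack([(u-K[0,2])/K[0,0]*z,(v-K[1,2])/K[1,1]*z,z],-1)-c["t"]
    return P@c["R"]   # R^T (p-t)
def ray(c,uv,h):      # pixels -> world xy on plane z=h
    d=np.c_[np.asarray(uv,float),np.ones(len(uv))]@np.linalg.inv(c["intrinsics"]).T@c["R"]
    o=-c["R"].T@c["t"]; return (o+d*((h-o[2])/d[:,2])[:,None])[:,:2]
def rect(xy):         # centre, (long,short), yaw of the long side, of xy in m
    (c,(a,b),t)=cv2.minAreaRect((np.asarray(xy)*1000).astype(np.float32))
    t=np.radians(t)
    if a<b:a,b,t=b,a,t+np.pi/2
    t=(t+np.pi/2)%np.pi-np.pi/2
    return np.round(np.array(c)/1000,4),(round(a,1),round(b,1)),round(t,3)
E
python3 - <<'E'
from h import *
c=dict(np.load("top0.npz")); W=world(c); Z=W[...,2]; im=c["image"]
print("plate z",np.median(Z[225:245,235:265]),"bench",np.median(Z[340:341,20:100]),Z[330:350,20:100].std())
box={"f1":(198,200,232,236),"f2":(268,200,302,236),"h1":(235,158,268,200),"h2":(318,200,356,240),"jaw":(286,154,324,204)}
for n,(a,b,e,f) in box.items():
    s=np.zeros(Z.shape,bool); s[b:f,a:e]=True
    lo=.040 if n[0]!="j" else .022
    m=(s&(Z>lo)).astype(np.uint8); 
    k,l,st,ce=cv2.connectedComponentsWithStats(m); i=1+np.argmax(st[1:,4]); m=l==i
    print(n,m.sum(),rect(W[m][:,:2]),"mean",W[m][:,:2].mean(0).round(4),"zmax",np.percentile(Z[m],[5,50,95]).round(4))
    if n=="jaw":
        for lo,hi in((.022,.033),(.035,.044),(.048,.06)):
            q=m&(Z>lo)&(Z<hi); print("  step",lo,q.sum(),W[q][:,:2].mean(0).round(4))
hsv=cv2.cvtColor(im,cv2.COLOR_BGR2HSV)
for n,(a,b,e,f) in {"round":(90,168,190,236),"rect":(232,106,330,157),"long":(392,170,468,222)}.items():
    m=np.zeros(Z.shape,np.uint8); m[b:f,a:e]=(im[b:f,a:e].min(2)>200)
    uv=np.argwhere(m)[:,::-1]; print(n,len(uv),rect(ray(c,uv,.011)), im[b:f,a:e].min(2).max())
for n,(a,b,e,f) in {"jar":(170,115,215,155),"key":(325,100,380,162)}.items():
    s=np.zeros(Z.shape,bool); s[b:f,a:e]=True
    m=s&(Z>(.05 if n=="jar" else .007))&((W[...,0]>.0)); print(n,W[m].mean(0),W[m].min(0),W[m].max(0))
cv2.imwrite("pics/crop0.png",cv2.resize(im[100:250,90:470],None,fx=2.1,fy=2.1,interpolation=cv2.INTER_CUBIC))
E
```

```text
plate z 0.011984949380965712 bench 0.0006833488258695633 0.04829836677146606
f1 172 (array([0.4298, 0.0753]), (168.5, 28.5), np.float64(0.97)) mean [0.4684 0.1315] zmax [0.0475 0.0538 0.057 ]
f2 162 (array([ 0.4664, -0.0135]), (27.9, 27.9), np.float64(0.746)) mean [ 0.4665 -0.0135] zmax [0.0498 0.0539 0.0572]
h1 474 (array([0.4807, 0.0425]), (198.7, 38.3), np.float64(0.225)) mean [0.5469 0.0572] zmax [0.0442 0.0483 0.0513]
h2 484 (array([ 0.4273, -0.068 ]), (159.7, 59.7), np.float64(-1.008)) mean [ 0.4597 -0.1194] zmax [0.0443 0.0481 0.0515]
jaw 455 (array([ 0.4843, -0.0452]), (204.7, 62.0), np.float64(-0.16)) mean [ 0.5475 -0.0547] zmax [0.0246 0.0398 0.054 ]
  step 0.022 135 [ 0.5234 -0.0655]
  step 0.035 129 [ 0.5436 -0.057 ]
  step 0.048 169 [ 0.5697 -0.0458]
round 1262 (array([0.5072, 0.298 ]), (161.6, 84.8), np.float64(1.427)) 225
rect 812 (array([ 0.6564, -0.0064]), (165.8, 60.9), np.float64(1.502)) 225
long 730 (array([ 0.5108, -0.3265]), (114.4, 58.7), np.float64(-1.479)) 224
jar [0.63788021 0.17856518 0.09829203] [0.38815095 0.00170656 0.05033084] [0.66543455 0.20382229 1.11556918]
key [ 0.63346447 -0.16532979  0.0389571 ] [ 0.38815095 -0.21094493  0.0070007 ] [0.70426377 0.00170656 1.11556918]
```

View pics/crop0.png

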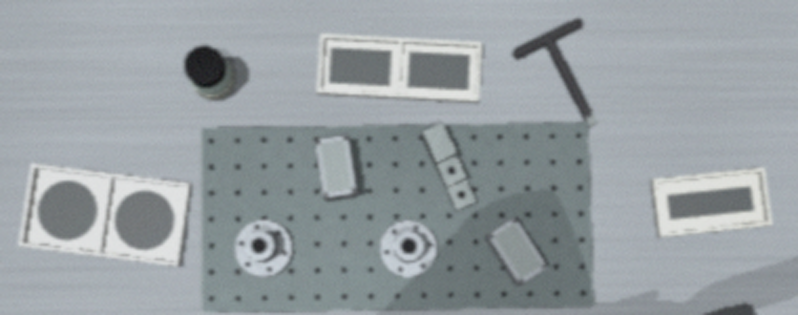

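The crop confirms it: two plain hubs with a dark bore, two plain blocks, and the stepped jaw with its high end toward the top-left. I'll redo the fit without the invalid depth pixels, then pick the first hub.

```bash
cat > act.py <<'E'
from bench import *
from h import *
from scipy.spatial.transform import Rotation as Ro
HI=.16
def rot(a):            # tool down, closing line at yaw a
    y=np.array([np.cos(a),np.sin(a),0]); z=np.array([0,0,-1.])
    return np.c_[np.cross(y,z),y,z]
def best(p,a):         # of a and a+pi, the one with the last joint nearer its middle
    o=[(abs(q[5]),b) for b in (a,a+np.pi) if (q:=inverse_kinematics(p,Ro.from_matrix(rot(b)).as_quat())) is not None]
    return min(o)[1]
def pick(c,a,z,opening,off=0,lo=0):   # off: part origin minus grasp point, world xy
    c=np.asarray(c,float); b=best([*c,HI],a); q=Ro.from_matrix(rot(b)).as_quat()
    move_gripper(opening); move_ptp([*c,HI],q)
    servo_line([*c,z+.02],rate=.2); servo_line([*c,z],rate=.06)
    move_gripper(0); g=current_finger_gap(),current_grip_force()
    servo_line([*c,z+.03],rate=.08); servo_line([*c,HI],rate=.2)
    print("gap/force",g,"after lift",current_finger_gap(),current_grip_force(),"t",current_clock()); return b
def place(p,a,z,rel):  # p: tool xy, z: tool height of the pick; a: exact closing yaw
    q=Ro.from_matrix(rot(a)).as_quat(); p=np.asarray(p,float); z=z-.008
    move_ptp([*p,HI],q); servo_line([*p,z+.015],q,rate=.15)
    hit=servo_line([*p,z-.0015],rate=.02,contact_N=5); zc=current_position()[2]
    move_gripper(rel); servo_line([*p,z+.03],rate=.06); servo_line([*p,HI],rate=.25)
    print("hit",hit,"z-nominal",zc-z,"t",current_clock())
E
python3 - <<'E'
from h import *
import json
c=dict(np.load("top0.npz")); W=world(c); Z=W[...,2]; ok=(c["range_z"]>.3)
box={"f1":(198,200,232,236),"f2":(268,200,302,236),"h1":(235,158,268,200),"h2":(318,200,356,240),"jaw":(286,154,324,204)}
for n,(a,b,e,f) in box.items():
    s=np.zeros(Z.shape,bool); s[b:f,a:e]=True
    m=s&ok&(Z>(.040 if n[0]!="j" else .022))&(Z<.065)
    print(n,rect(W[m][:,:2]),W[m][:,:2].mean(0).round(4))
for n,(a,b,e,f) in {"jar":(170,115,215,155),"key":(325,100,380,162)}.items():
    s=np.zeros(Z.shape,bool); s[b:f,a:e]=True
    m=s&ok&(Z>(.05 if n=="jar" else .007))&(Z<.08); print(n,W[m].min(0).round(3),W[m].max(0).round(3))
E
```

```text
f1 (array([0.4689, 0.1324]), (28.4, 28.2), np.float64(-0.008)) [0.4689 0.1322]
f2 (array([ 0.4664, -0.0135]), (27.9, 27.9), np.float64(0.746)) [ 0.4665 -0.0135]
h1 (array([0.5479, 0.0575]), (61.6, 34.3), np.float64(0.138)) [0.5472 0.0574]
h2 (array([ 0.4608, -0.121 ]), (59.7, 34.3), np.float64(0.562)) [ 0.4604 -0.1207]
jaw (array([ 0.5468, -0.0559]), (83.7, 22.7), np.float64(0.419)) [ 0.5479 -0.0549]
jar [0.626 0.165 0.05 ] [0.665 0.204 0.076]
key [ 0.588 -0.211  0.007] [ 0.704 -0.104  0.017]
```

```bash
python3 - <<'E'
from act import *
t=np.array([.5072,.298]); u=np.array([np.cos(1.427),np.sin(1.427)])
b=pick([.4688,.1323],np.arctan2(.1323,.4688),.026,.055)
p=t+.04*u
place(p,best([*p,HI],1.427-np.pi/2),.026,.048)
c=capture("top"); cv2.imwrite("pics/top1.png",c["image"]); print(current_force())
W=world(c);Z=W[...,2];d=np.hypot(W[...,0]-p[0],W[...,1]-p[1]);m=(d<.03)&(Z>.038)&(Z<.06)&(c["range_z"]>.3)
print(rect(W[m][:,:2]),p,np.median(Z[m]))
E
```

```text
gap/force (0.029300752608331083, 30.000261068344116) after lift 0.029765968558362117 29.999702274799347 t 6.2083
hit True z-nominal 0.00014880248897428464 t 10.525
[ 0.86859808 -0.14107794  0.04255885]
(array([0.5131, 0.3379]), (28.8, 28.8), np.float64(1.098)) [0.51293205 0.33758716] 0.04581678484987102
```

View pics/top1.png

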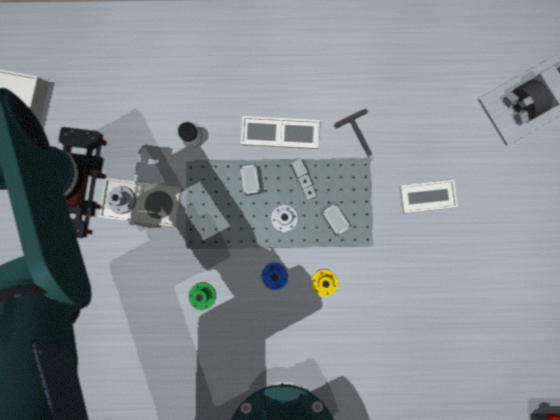

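The hub stands in the left bay at (122,199), within 1 mm of its target. Next are the other hub and both housings.

```bash
python3 - <<'E'
from act import *
def check(w,gap):
    assert abs(current_finger_gap()-w)<.004,gap
t=np.array([.5072,.298]); u=np.array([np.cos(1.427),np.sin(1.427)])
pick([.4664,-.0135],0,.026,.055); check(.030,"f2")
p=t-.04*u; place(p,best([*p,HI],1.427-np.pi/2),.026,.048)
t=np.array([.6564,-.0064]); u=np.array([np.cos(1.502),np.sin(1.502)])
for c,y,s in (([.5475,.0575],.138,1),([.4606,-.1208],.562,-1)):
    pick(c,y+np.pi/2,.024,.060); check(.034,"h")
    p=t+s*.041*u; place(p,best([*p,HI],1.502-np.pi/2),.024,.052)
c=capture("top"); cv2.imwrite("pics/top2.png",c["image"])
E
```

```text
gap/force (0.029569284516747344, 30.000338852405548) after lift 0.02957667763805818 29.99984622001648 t 15.175
hit True z-nominal 9.138330278501625e-05 t 19.7083
gap/force (0.033909063976450556, 30.00032365322113) after lift 0.033832414611208554 29.999777376651764 t 23.9583
hit True z-nominal 0.0001875940614016608 t 28.7
gap/force (0.03405762366565607, 30.000408589839935) after lift 0.03384515573343816 29.999763071537018 t 33.0167
hit True z-nominal 0.00018398476467812452 t 37.3417
```

View pics/top2.png

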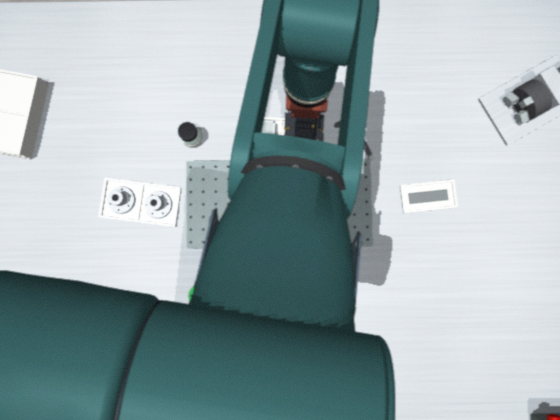

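Both hubs are in their tray, at (121,199) and (158,203), and the arm hides the rest. Jaw next, then back to the start pose for a check.

```bash
python3 - <<'E'
from act import *
y=.419; e=np.array([np.cos(y),np.sin(y),0])         # toward the high end (jaw -x)
b=pick(np.array([.5468,-.0559])+.014*e[:2],y+np.pi/2,.024,.050)
assert abs(current_finger_gap()-.022)<.004
eh=rot(b).T@e; t=np.array([.5108,-.3265])
a=best([*t,HI],-1.479+np.pi/2)
p=t+.014*(rot(a)@eh)[:2]
place(p,a,.024,.036)
goto_joints([-1.237,.359,1.51,0,1.272,-.115])
c=capture("top"); cv2.imwrite("pics/top3.png",c["image"][90:250,90:470].repeat(2,0).repeat(2,1))
W=world(c);Z=W[...,2];ok=(c["range_z"]>.3)&(Z<.09)
for n,o,w,psi in (("round",(.5072,.298),(.035,.074),1.427),("rect",(.6564,-.0064),(.024,.076),1.502),("long",(.5108,-.3265),(.024,.052),-1.479)):
    d=W[...,:2]-o; ty=d@[np.cos(psi),np.sin(psi)]; tx=d@[np.sin(psi),-np.cos(psi)]
    for s in ((-1,1) if n!="long" else (0,)):
        m=ok&(abs(tx)<w[0])&(abs(ty)<w[1])&(Z>(.033 if s else .014))&(ty*s>=0)
        r=rect(np.c_[tx[m],ty[m]]); print(n,s,r,"z50",np.percentile(Z[m],[10,50,90]).round(4))
print(current_clock(),current_force())
for n,(a,b,e,f) in {"jar":(170,115,215,155),"key":(325,100,380,162)}.items():
    s=np.zeros(Z.shape,bool); s[b:f,a:e]=True
    m=s&ok&(Z>(.05 if n=="jar" else .007)); print(n,W[m].min(0).round(3),W[m].max(0).round(3))
E
```

```text
gap/force (0.02150518602167987, 29.997060745954514) after lift 0.021642759624997204 29.9966424331069 t 41.6083
hit True z-nominal 0.00015041689553987533 t 46.55
round -1 (array([ 0.0002, -0.0412]), (28.5, 27.9), np.float64(-0.685)) z50 [0.0426 0.0461 0.0485]
round 1 (array([0.0002, 0.0394]), (28.9, 27.8), np.float64(-1.486)) z50 [0.0418 0.0461 0.0484]
rect -1 (array([-0.0003, -0.0421]), (60.1, 35.4), np.float64(1.568)) z50 [0.0374 0.0402 0.0428]
rect 1 (array([-0.0003,  0.0392]), (60.0, 34.4), np.float64(1.557)) z50 [0.0373 0.0404 0.0431]
long 0 (array([0.0002, 0.0006]), (84.6, 22.2), np.float64(-1.57)) z50 [0.0173 0.0323 0.0454]
47.8917 [-0.40860078 -0.10574511 -0.13570748]
jar [0.627 0.165 0.054] [0.665 0.203 0.075]
key [ 0.587 -0.21   0.007] [ 0.705 -0.104  0.018]
```

View pics/top3.png

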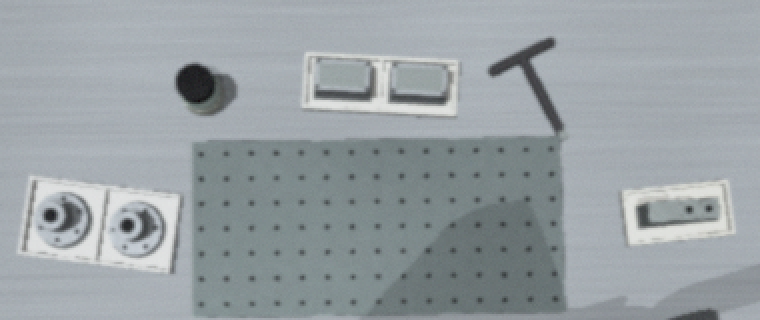

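All five parts lie flat and centred in their bays: hubs at (62,220) and (135,228), housings at (343,77) and (420,80), and the jaw at (680,211). The key and jar have not moved.

```bash
python3 -c "
from bench import *
print(close_job())"
```

```text
the job is handed in; nothing more can be done
None
```

All five parts are sorted: each is flat and centred in its own bay to within about 2 mm, the chuck key and jar are unmoved, and the job was handed in at about 48 s of the 112 s allowed (no verdict was returned).

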